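# Click the cup rack's end stop into the red notch and lock it

### The arm

A 6-joint arm with a two-finger parallel gripper is mounted at the origin on a cart in front of the work surface, level with it; the furniture and walls round the work are solid. World frame = base frame: x ahead of the robot, y to its left, z up, the work surface at z = 0. Lengths are in mm, angles in rad, forces in N, time in s.
With the tool pointing down it reaches from about 275 to 1000 mm from the base axis. Payload 8.4 kg.
Tool frame: the origin (TCP) lies at the very end of the fingers, on their centre line; the grasp point (between the pads) lies 19 mm behind it (r.pinch_z is the distance from the TCP to the grasp point, in mm); z points along the fingers, y is the line along which they close (so a half turn about z gives the same grasp; the last joint's range is limited). The gripper opens to 85 mm and grips with 20 to 120 N. Pads are 22 mm wide; open, the fingers measure 114 mm over their backs; the gripper's body (76 mm by 85 mm) begins 54 mm behind the grasp point. The pads swing forward as they close: fully open they stand 13 mm farther back than shut.
Start: joints at [-1.147, 0.353, 1.633, -0, 1.155, -0.002], TCP at [258.155, -569.196, 231.281] pointing down, gripper open.
Joint ranges: [-2.63, 2.63], [-0.92, 2.1], [0.06, 2.66], [-1.3, 4.44], [0, 2.69], [-3.02, 3.02]. Speed limits (rad/s): [2.22, 2.22, 2.79, 3.14, 3.14, 3.14].

### API

Orientations are given as [roll, pitch, yaw] about the fixed x, y, z axes, in that order (R = Rz(yaw) Ry(pitch) Rx(roll)).
In Python, from rig import r gives the robot as it stands.
- The arm moves only by the tool carry_out, never from a script. Its argument "series" is a list of rows, each a list of 7 numbers: the turn, a rotation vector about the tool's x, y, z as a fraction of full scale, then the shift along the tool's x, y, z as a fraction of full scale, then the gripper command: -1 is fully open, 1 is shut, values between are in proportion. A call has 1 to 8 rows; each row is the pose to reach, as a shift and turn from the pose commanded when the call began, along the tool's axes at that moment, turning the shorter way round; what a row does not reach only later rows make up. Full scale, the value 1, is 0.25 m for a shift and pi rad for a turn. A row lasts 1/8 s, in which the tool goes at most 62.5 mm and 10.7 degrees, less where a joint would pass 70% of its speed; a pose out of reach is approached as far as the arm can. A call with a number of a shift or a turn outside -1 to 1 is refused whole. A call with a gripper value outside its range is refused whole. The fingers move at their own pace and stop on an object; "force" is the grip in N (left out, the last holds). Time passes only in rows, so rows that repeat a pose let the fingers close. It gives the time, the measured TCP pose, the force, the opening and the grip force at its end, in the units of the state.
- r.sense(): the state, without advancing time (a new reading comes with each control period).
- r.grab_frame(name): name is "side" or "top"; returns the picture (480x640x3 uint8, red, green, blue); there is no depth.
- r.get_calibration(name): a dict with "K" (3x3 intrinsics, pixels), "distortion" ([k1, k2, p1, p2, k3] as OpenCV has them; the pictures are not rectified), "pose" (4x4, takes a point from camera to world coordinates). Camera axes: x right, y up, looking along -z (the intrinsics and any distortion apply to the point x, -y, -z); pixel columns grow to the right and rows downward; lengths in mm; the calibration is good to about 2 mm. A picture is of the moment at which its call begins. get_calibration takes no time and is no camera call.
- r.sign_off(): hands the job in; it is judged then, once.
Trained networks look in the newest picture that a camera, given by its name, has taken for a name from the list of things; names that differ only in an ending like _2 or _b are one class to them, and where a whole thing is asked for, a point or a joint stands for the part that bears it (a point fixed in the world has none). Each returns a list of dicts, best first, with "score" (0 to 1); they miss things now and then, are a little off and sometimes report something else, mostly with a low value. They report only what shows in the picture. A call takes as long as a camera call.
- r.silhouettes(camera, label): "region" (480x640 bool, what is visible of it) and "position" ([row, column] in pixels, amid what is visible of it).
The state is a dict: "clock": time; "qpos": joint angles; "qvel": joint speeds; "joint_efforts": joint torques, N m; "eef_pos": TCP position; "tcp_rot": TCP orientation; "contact_force": force on the tool from outside, world axes, zero at the start; "wrist_torque": the same for the moment, N m; "opening": opening from 0.0 (shut) to 1.0 (fully open); "grasp_force": force on a finger pad.
Only numpy, scipy, OpenCV 4.12 (cv2) and the standard library are available. Lean on these libraries where they do the work, as an engineer would, in place of code of your own. Each camera call takes 0.05 s, during which the arm holds its last target. There are 200 camera calls.

### The job

Fence in the cups on the cup rack: push the white sliding end stop along its rail towards the cups until it clicks into the notch marked by the red button on the rack's front edge, without running past that notch, and then press the red lock pin on top of the stop fully down. Only push with the fingertips: touch neither the rubber-padded side that faces the cups, nor the pin before the stop has clicked in, and leave the cups and everything else on the worktop undisturbed. Finish with the stop sitting in the red notch and the hand clear.

Things in the scene. Friction and masses are not known exactly. Their poses are not given: they have to be found in the camera images.
- rack: Fixed wooden cup rack, 180 mm deep (its x), 420 mm long (its y), base top 12 mm above the worktop. Origin: centre of its underside. Its +y runs along the rails from the end stop towards the cups; its -x front edge faces the robot. Rails (top 22 mm above the worktop) run along y at rack x = -55 mm (notched, 14 mm wide) and +78 mm. A wall 47 mm high closes the +y end.
- stop (a joint): Travel in m of the white sliding end stop along rack +y (towards the cups), 0 to 0.182; its middle is at rack y = -0.160 + value. It starts at 0 to 0.025; the three notches are at 0.070, 0.115 and 0.160. It cannot leave the rails. To reach a farther notch it must be pushed through the nearer ones.
- notch_mid (a point): Middle of the middle one of three notches (12 mm wide, at rack y = -90, -45, 0 mm) in the front rail, at the rail's top. The stop runs with 1 to 2 N of drag; about 5 mm short of a notch its spring ball drops in and pulls it to the notch's middle: the push force dips to nothing and the stop jumps ahead. Pushing it on out of a notch takes about 10 N.
- stop_pointer (a point): Tip of the small orange pointer at the foot of the stop's front shoe, at the middle of the stop's travel direction, 27 mm above the worktop. It stands next to a marker button when the stop is in that button's notch. Axes as the rack's.
- stop_face (a point): Middle of the bare face of the stop's white upright plate that looks away from the cups (rack -y): push here, towards rack +y. 62 mm above the worktop; face 120 mm wide (along rack x), from 24 to 94 mm above the worktop; plate 20 mm thick. Below 46 mm the black shoes on the rails at its two ends (26 mm wide in x, 40 mm long in y) stand 10 mm proud of the face.
- pad: Dark rubber pad, 4 mm thick, 108 mm wide and 58 mm high, on the stop's other side, the one that faces the cups (rack +y); not to be touched. Origin at the stop's middle, 12 mm above the worktop.
- lock_pin (a joint): How far in m the red lock pin is pressed down: 0 up (as at the start), 0.010 fully down. It stays where it is left; pressing takes about 4 to 5 N, and at the bottom it meets a hard stop.
- lock_top (a point): Centre of the top of the red lock pin, a round pin 14 mm in diameter standing on the middle of the stop's top edge, 110 mm above the worktop when up, 100 mm when fully down (2 mm proud of its dark collar, which is 20 mm in diameter).
- marker_red: Red round button, 13 mm in diameter and 7 mm high, fixed on the rack's front ledge. Its origin (centre of its underside, 12 mm above the worktop) is level, along rack y, with the middle of the notch it marks. Which of the three notches it marks changes. Axes as the rack's.
- marker_grey_a: Grey round button of the same size that marks one of the other two notches.
- marker_grey_b: Grey round button of the same size that marks the other one.
- cup_near: Loose green espresso cup, 65x91x52 mm, handle towards the robot, standing on the rack; the nearer one to the stop. Even at the end of its travel the stop stays about 20 mm clear of it. Origin: centre of its underside's outline, handle included.
- cup_far: Loose green espresso cup of the same size behind it, next to the end wall.
- jug: Loose white milk jug, 82x116x98 mm, at the back of the worktop; bystander. Origin: centre of its underside.
- tamper: Loose coffee tamper, 54 mm wide, 34 mm high, on the right; bystander. Origin: centre of its underside.
- lemon: Loose lemon, 78x55x56 mm, right back; bystander. Origin: centre of its underside.

How it is judged:
By the outcome, as a careful person would: the job done as asked, in the order asked, and still so for the second after the job is handed in, with the robot touching nothing.
It also fails if it takes over 54 s, if anything falls off the work surface, if the arm or the gripper's body presses on something with over 40 N, if the wrist force passes 120 N, or if a joint passes its speed limit or range.

## Working session

There is one attempt and no reset: what is moved stays moved. The work goes in short steps, Python scripts to look and compute and a tool call to move; the robot and the scene stay as the last step left them, time stands still between calls to the robot, and variables do not carry over. Pictures are saved under pics/ and viewed, at most 10 in all, crops included, and the job is handed in when it is done.

Besides the shell and the picture viewer there is one more tool, called after "Request:" as name(argument=value, ...) on one line, values as JSON. carry_out: Moves the arm, as the interface text tells. Its arguments: {"type":"object","properties":{"series":{"type":"array"},"force":{"type":"number"}},"required":["series"]}

```bash
mkdir -p pics; cat > h.py <<'E'
import numpy as np, cv2
from rig import r
def cal(n):
    c=r.get_calibration(n); P=np.array(c['pose'],float); F=np.diag([1,-1,-1.])
    R=F@P[:3,:3].T; return np.array(c['K'],float),np.array(c['distortion'],float),R,-R@P[:3,3]
def proj(n,X):
    K,d,R,t=cal(n); return cv2.projectPoints(np.array(X,float).reshape(-1,1,3),cv2.Rodrigues(R)[0],t,K,d)[0][:,0]
def onz(n,px,z): # px = (col,row)
    K,d,R,t=cal(n); u=cv2.undistortPoints(np.array([[px]],float),K,d)[0,0]
    D=R.T@np.array([*u,1]); C=-R.T@t; return C+D*(z-C[2])/D[2]
def tri(p1,p2):
    A=[];u=[]
    for n,p in(('side',p1),('top',p2)):
        K,d,R,t=cal(n); A.append(np.c_[R,t]); u.append(cv2.undistortPoints(np.array([[p]],float),K,d)[0,0].reshape(2,1))
    X=cv2.triangulatePoints(A[0],A[1],*u)[:,0]; return X[:3]/X[3]
E
python3 - <<'E'
from h import *
for n in('side','top'):
    im=r.grab_frame(n); cv2.imwrite(f'pics/{n}0.png',im[:,:,::-1])
    print(n,np.round(r.get_calibration(n)['pose'],2).tolist())
    for l in['marker_red','marker_grey_a','lock_top','stop_pointer','stop_face','pad','rack','cup_near']:
        for o in r.silhouettes(n,l)[:3]: print(l,round(o['score'],2),np.round(o['position'],1),o['region'].sum())
print(r.sense())
E
```

```text
side [[-0.92, 0.25, -0.3, 222.12], [-0.39, -0.57, 0.72, 744.12], [0.01, 0.78, 0.62, 854.42], [0.0, 0.0, 0.0, 1.0]]
stop_pointer 0.58 [251.8 326.6] 2080
stop_face 0.68 [252.5 325. ] 2055
pad 0.78 [251.8 326.6] 1111
rack 0.65 [304.2 332.5] 11166
rack 0.31 [192.3 368.9] 309
top [[0.01, 0.99, -0.11, 501.72], [-1.0, 0.01, -0.02, -154.8], [-0.01, 0.11, 0.99, 959.11], [0.0, 0.0, 0.0, 1.0]]
lock_top 0.39 [249.4 319.9] 39
stop_pointer 0.74 [254.8 316.8] 1177
stop_pointer 0.71 [253.4 313.6] 34
stop_face 0.66 [258.3 314.9] 1224
stop_face 0.57 [250.6 316.2] 44
rack 0.85 [276.3 253.6] 16229
cup_near 0.59 [276.  195.9] 1028
cup_near 0.39 [145.6 207.6] 1857
{'clock': 0.9, 'qpos': array([-1.14740527e+00,  3.52980837e-01,  1.63339510e+00,  3.48586590e-05,
        1.15521179e+00, -2.40444015e-03]), 'qvel': array([ 1.18483645e-03,  1.02256521e-03,  8.74860977e-06, -5.58877915e-04,
       -8.78639657e-04, -1.51765263e-03]), 'joint_efforts': array([ 3.44742308e-03, -6.05152845e+01, -3.42446458e+01,  4.20794356e-05,
        1.06121945e-03, -3.11267547e-05]), 'eef_pos': array([ 258.16178006, -569.19285086,  231.29504274]), 'tcp_rot': array([ 3.14158766e+00, -3.18796564e-05,  4.25781428e-01]), 'contact_force': array([-0.31287075, -0.25325806, -0.58638311]), 'wrist_torque': array([-0.03272255, -0.0323908 , -0.02254506]), 'grasp_force': 0.0, 'opening': 1.000651102968989}
```

```bash
python3 - <<'E'
import cv2
s=cv2.imread('pics/side0.png');t=cv2.imread('pics/top0.png')
cv2.imwrite('pics/s1.png',cv2.resize(s[170:370,210:470],None,fx=3,fy=3,interpolation=2))
cv2.imwrite('pics/t1.png',cv2.resize(t[190:370,120:380],None,fx=3,fy=3,interpolation=2))
E
```

```text
(no output)
```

View pics/s1.png

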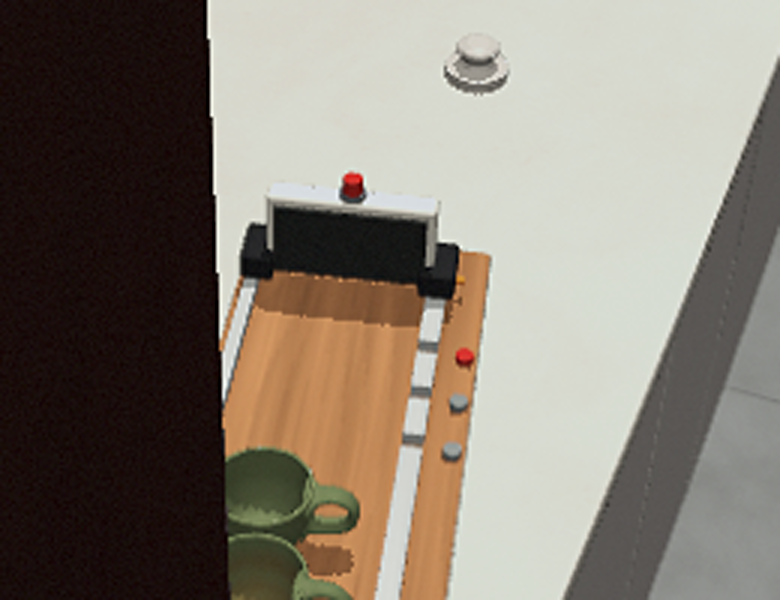

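View pics/t1.png

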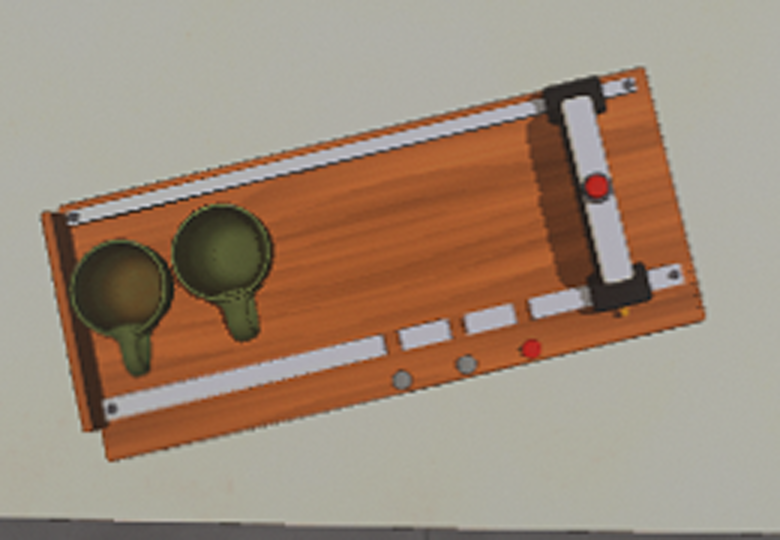

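View pics/top0.png

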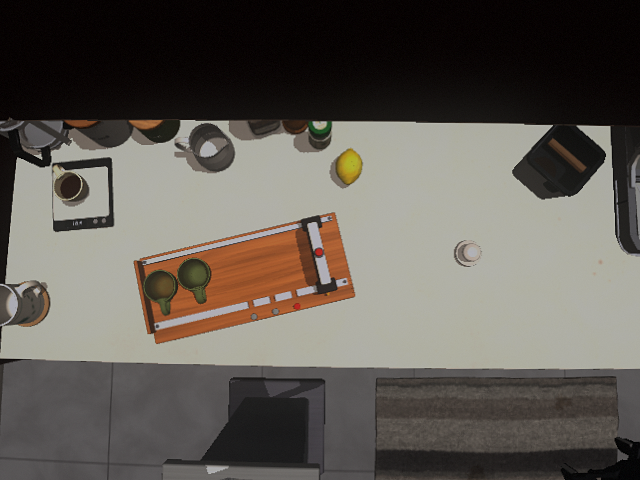

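The crops show that the red button marks the first notch from the stop: crop px (465,356) in side and (531,349) in top. The lock pin is at (352,178) side and (597,184) top, and the orange pointer at (461,280) side and (624,313) top. The bare face side is free; only the tamper stands well to the right.

```bash
cat >> h.py <<'E'
def blobs(n,im,kind,roi):
    h=cv2.cvtColor(im,cv2.COLOR_RGB2HSV); x0,y0,x1,y1=roi
    m=((h[...,0]<6)|(h[...,0]>174))&(h[...,1]>170)&(h[...,2]>90) if kind=='red' else ((h[...,0]>10)&(h[...,0]<24)&(h[...,1]>215)&(h[...,2]>150))
    z=np.zeros_like(m); z[y0:y1,x0:x1]=m[y0:y1,x0:x1]
    k,_,st,c=cv2.connectedComponentsWithStats(z.astype('uint8'))
    return [(int(st[i,4]),np.round(c[i],1).tolist()) for i in range(1,k) if st[i,4]>=3]
E
python3 - <<'E'
from h import *
s=lambda x,y:(x/3+210-1/3,y/3+170-1/3); t=lambda x,y:(x/3+120-1/3,y/3+190-1/3)
P={'red':((465,356),(531,348)),'g1':((458,402),(467,364)),'g2':((452,451),(402,379)),'pin':((352,177),(597,185)),'ptr':((461,280),(624,313))}
X={}
for k,(a,b) in P.items():
    X[k]=tri(s(*a),t(*b)); print(k,X[k].round(1), onz('side',s(*a),X[k][2]).round(1))
for k,z in(('red',19),('g1',19),('g2',19),('ptr',27),('pin',110)):
    a,b=P[k];print(k,z,onz('side',s(*a),z).round(1),onz('top',t(*b),z).round(1))
# long rails / rack edges in top
for nm,p,z in(('front rail L',(112,408),22),('front rail R',(673,275),22),('back L',(72,217),22),('back R',(629,85),22),('front corner R',(704,320),12),('front corner L',(110,460),12),('back corner R',(643,68),12)):
    print(nm,onz('top',t(*p),z).round(1))
print(blobs('top',cv2.imread('pics/top0.png')[:,:,::-1].copy(),'red',(280,230,340,320)),blobs('side',cv2.imread('pics/side0.png')[:,:,::-1].copy(),'red',(300,210,400,310)))
E
```

```text
red [ 471.2 -108.8   16. ] [ 471.8 -108.6   16. ]
g1 [460.2 -65.6  15.4] [461.3 -65.3  15.4]
g2 [449.1 -22.   14.9] [449.8 -21.8  14.9]
pin [ 574.5 -152.   108.8] [ 575.5 -151.8  108.8]
ptr [ 496.2 -170.8   27.1] [ 497.4 -170.4   27.1]
red 19 [ 470.9 -105.6   19. ] [ 470.6 -109.2   19. ]
g1 19 [460.3 -61.8  19. ] [459.3 -66.3  19. ]
g2 19 [448.7 -18.1  19. ] [448.6 -22.8  19. ]
ptr 27 [ 497.5 -170.5   27. ] [ 495.  -171.2   27. ]
pin 110 [ 574.9 -150.4  110. ] [ 573.4 -152.3  110. ]
front rail L [425.7 172.6  22. ]
front rail R [ 520.8 -203.9   22. ]
back L [554.  206.6  22. ]
back R [ 649.5 -173.    22. ]
front corner R [ 490.9 -225.6   12. ]
front corner L [389.9 175.9  12. ]
back corner R [ 663.1 -182.8   12. ]
[(42, [318.3, 251.8]), (31, [296.6, 305.7])] [(39, [327.2, 231.1]), (28, [364.4, 288.5])]
```

Request:
carry_out(series=[[0,0,-0.443,0.9,-0.41,0,1],[0,0,-0.443,0.9,-0.41,0,1],[0,0,-0.443,0.9,-0.41,0,1],[0,0,-0.443,0.9,-0.41,0,1],[0,0,-0.443,0.9,-0.41,0,1],[0,0,-0.443,0.9,-0.41,0,1],[0,0,-0.443,0.9,-0.41,0,1],[0,0,-0.443,0.9,-0.41,0,1]])

```text
clock: 1.9
eef_pos: [420.8, -382.8, 231.3]
tcp_rot: [3.142, 0.0, 1.822]
contact_force: [-0.2, -0.7, 0.4]
opening: -0.002
grasp_force: 0.0
```

Request:
carry_out(series=[[0,0,0,0.3,0.4,0.0,1],[0,0,0,0.564,0.822,0.2,1],[0,0,0,0.564,0.822,0.325,1],[0,0,0,0.564,0.822,0.325,1],[0,0,0,0.564,0.822,0.325,1],[0,0,0,0.564,0.822,0.325,1],[0,0,0,0.564,0.822,0.325,1],[0,0,0,0.564,0.822,0.325,1]])

```text
clock: 2.9
eef_pos: [585.2, -197.4, 151.1]
tcp_rot: [3.141, 0.001, 1.816]
contact_force: [-0.3, 0.6, 0.4]
opening: 0.002
grasp_force: 0.0
```

```bash
python3 - <<'E'
from h import *
S=r.sense();print(S['eef_pos'],S['tcp_rot'],S['contact_force'])
a=r.grab_frame('side');b=r.grab_frame('top')
print(proj('side',[S['eef_pos']]),proj('top',[S['eef_pos']]))
o=np.zeros((540,800,3),'uint8')
o[:,:400]=cv2.resize(a[170:350,250:383],(400,540));o[:,400:]=cv2.resize(b[190:325,260:360],(400,540))
cv2.imwrite('pics/c2.png',o[:,:,::-1])
E
```

```text
[ 585.24412315 -197.3689459   151.05039147] [3.14057917e+00 8.69731003e-04 1.81591062e+00] [-0.32517479  0.61302449  0.40974505]
[[331.35848076 199.24821835]] [[344.39050594 242.94336946]]
```

View pics/c2.png

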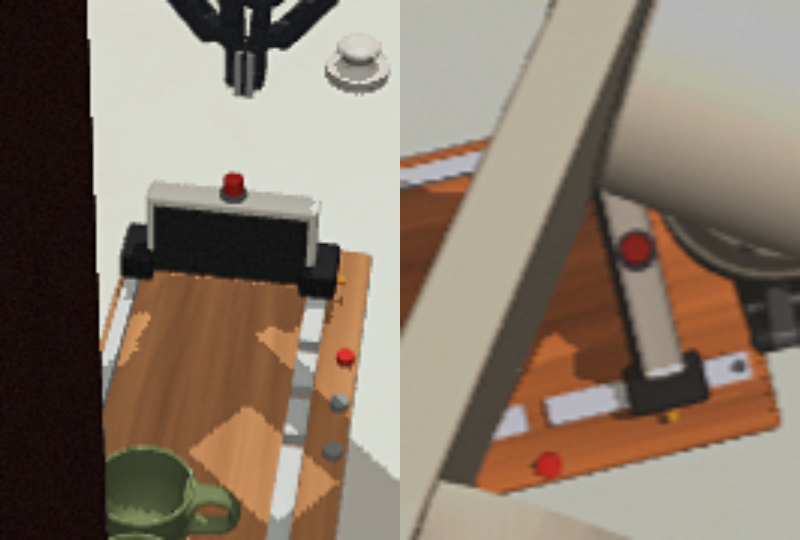

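The picture shows the shut fingers behind the stop, their tips at side px (331,200) as predicted, in line with the pin. The side camera's view stays clear. Next I descend.

Request:
carry_out(series=[[0,0,0,0,0,0.2,1],[0,0,0,0,0,0.356,1],[0,0,0,0,0,0.356,1],[0,0,0,0.02,0,0.356,1],[0,0,0,0.04,0,0.356,1],[0,0,0,0.05,0,0.356,1],[0,0,0,0.06,0,0.356,1],[0,0,0,0.06,0,0.356,1]])

```text
clock: 4.0
eef_pos: [582.0, -181.2, 61.3]
tcp_rot: [3.141, 0.0, 1.818]
contact_force: [-0.8, -0.2, 0.1]
opening: -0.003
grasp_force: 0.0
```

Request:
carry_out(series=[[0,0,0,0.01,0,0,1],[0,0,0,0.02,0,0,1],[0,0,0,0.03,0,0,1],[0,0,0,0.04,0,0,1],[0,0,0,0.05,0,0,1],[0,0,0,0.06,0,0,1],[0,0,0,0.07,0,0,1],[0,0,0,0.08,0,0,1]])

```text
clock: 5.0
eef_pos: [576.9, -161.9, 61.0]
tcp_rot: [-3.142, 0.0, 1.818]
contact_force: [1.0, -3.3, -1.8]
opening: -0.002
grasp_force: 1.0
```

```bash
cat > m.py <<'E'
from h import *
D=np.array([-.2455,.9694])
a=r.grab_frame('side');S=r.sense()
h=cv2.cvtColor(a,cv2.COLOR_RGB2HSV)
B=blobs('side',a,'red',(290,210,400,320));print(B)
red=np.array([471.,-108.8]); T=S['eef_pos'][:2]
for n,c in B:
    if n>=15 and c[0]<350:
        p=onz('side',c,107.5)[:2]; print('pin',p.round(1),'to go',((red-p)@D).round(1),'pin-TCP along',((p-T)@D).round(1),'across',((p-T)@[.9694,.2455]).round(1))
print('tcp to red',((red-T)@D).round(1),S['contact_force'].round(1),S['clock'])
E
python3 m.py
```

```text
[(45, [326.4, 234.4]), (28, [364.4, 288.5])]
pin [ 570.  -135.2] to go 49.9 pin-TCP along 27.3 across -0.2
tcp to red 77.2 [ 0.  -0.4 -0.1] 5.05
```

Request:
carry_out(series=[[0,0,0,0.01,0,0,1],[0,0,0,0.02,0,0,1],[0,0,0,0.03,0,0,1],[0,0,0,0.04,0,0,1],[0,0,0,0.05,0,0,1],[0,0,0,0.06,0,0,1],[0,0,0,0.07,0,0,1],[0,0,0,0.08,0,0,1]])

```text
clock: 6.05
eef_pos: [572.0, -142.5, 61.0]
tcp_rot: [-3.141, -0.0, 1.818]
contact_force: [-0.9, -1.6, -0.4]
opening: 0.002
grasp_force: 1.0
```

Request:
carry_out(series=[[0,0,0,0.01,0,0,1],[0,0,0,0.02,0,0,1],[0,0,0,0.03,0,0,1],[0,0,0,0.04,0,0,1],[0,0,0,0.05,0,0,1],[0,0,0,0.056,0,0,1],[0,0,0,0.06,0,0,1],[0,0,0,0.06,0,0,1]])

```text
clock: 7.05
eef_pos: [568.6, -127.9, 61.1]
tcp_rot: [3.141, -0.0, 1.817]
contact_force: [0.7, 0.3, 0.0]
opening: -0.001
grasp_force: 0.0
```

```bash
python3 m.py; python3 - <<'E'
from h import *
a=r.grab_frame('side');cv2.imwrite('pics/c3.png',cv2.resize(a[220:320,280:400],(720,600),interpolation=2)[:,:,::-1])
E
```

```text
[(48, [323.6, 245.0]), (28, [364.4, 288.5])]
pin [ 562.1 -101.3] to go 15.1 pin-TCP along 27.4 across 0.2
tcp to red 42.5 [-0.8  0.5 -0.8] 7.1
```

View pics/c3.png

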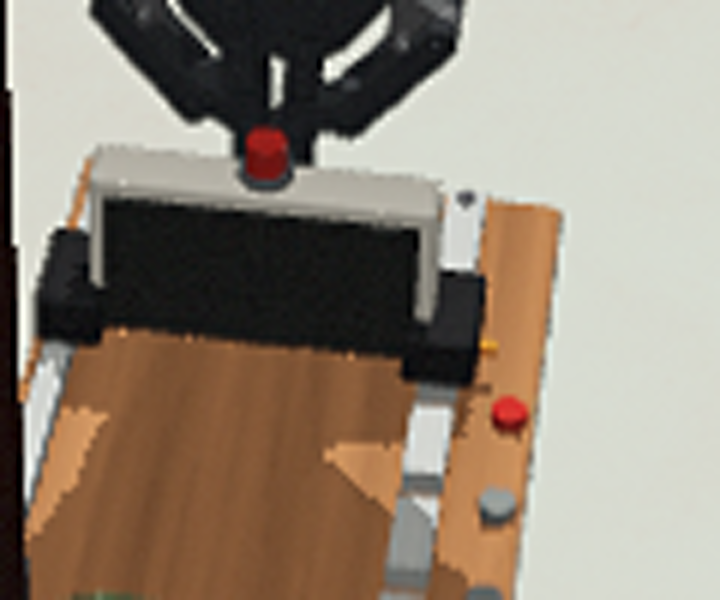

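Crop px: pointer at (490,346), short of the red button at (510,413). The stop has not clicked yet.

```bash
python3 - <<'E'
from h import *
D=np.array([-.2455,.9694]);p=onz('side',(280+490/6-.4,220+346/6-.4),27)[:2];q=onz('side',(364.4,288.5),16)[:2]
print(p,q,(q-p)@D)
E
```

```text
[ 486.22380769 -126.13212252] [ 472.14394554 -107.95562143] 21.076906310844173
```

Request:
carry_out(series=[[0,0,0,0.01,0,0,1],[0,0,0,0.02,0,0,1],[0,0,0,0.03,0,0,1],[0,0,0,0.036,0,0,1],[0,0,0,0.042,0,0,1],[0,0,0,0.048,0,0,1]])

```text
clock: 7.9
eef_pos: [565.6, -116.4, 61.1]
tcp_rot: [3.141, 0.0, 1.818]
contact_force: [0.8, -1.5, -1.0]
opening: 0.002
grasp_force: 0.8
```

```bash
python3 m.py
```

```text
[(52, [323.0, 248.5]), (28, [364.4, 288.5])]
pin [559.  -90.7] to go 4.0 pin-TCP along 26.3 across -0.1
tcp to red 30.4 [ 1.1 -0.2 -0.1] 7.95
```

Request:
carry_out(series=[[0,0,0,0.004,0,0,1],[0,0,0,0.008,0,0,1]])

```text
clock: 8.2
eef_pos: [564.8, -114.4, 61.0]
tcp_rot: [-3.141, -0.0, 1.817]
contact_force: [-0.1, -0.8, -0.2]
opening: -0.002
grasp_force: 0.0
```

```bash
python3 m.py
```

```text
[(48, [322.8, 249.4]), (28, [364.4, 288.5])]
pin [558.2 -88. ] to go 1.2 pin-TCP along 27.0 across 0.2
tcp to red 28.3 [-0.2 -0.9  0.6] 8.25
```

Request:
carry_out(series=[[0,0,0,0.004,0,0,1],[0,0,0,0.006,0,0,1]])

```text
clock: 8.5
eef_pos: [564.5, -112.9, 61.0]
tcp_rot: [-3.141, -0.0, 1.818]
contact_force: [0.5, -0.2, 0.2]
opening: 0.003
grasp_force: 0.0
```

```bash
python3 m.py
```

```text
[(46, [322.5, 251.3]), (28, [364.4, 288.5])]
pin [556.5 -82.3] to go -4.7 pin-TCP along 31.7 across -0.3
tcp to red 27.0 [-0.4  0.4 -1.3] 8.55
```

Request:
carry_out(series=[[0,0,0,0.003,0,0,1],[0,0,0,0.004,0,0,1]])

```text
clock: 8.8
eef_pos: [564.4, -112.1, 61.0]
tcp_rot: [-3.142, -0.0, 1.818]
contact_force: [0.1, 0.2, -0.6]
opening: -0.004
grasp_force: 0.0
```

```bash
python3 m.py
```

```text
[(46, [322.5, 251.3]), (28, [364.4, 288.5])]
pin [556.5 -82.3] to go -4.7 pin-TCP along 30.8 across -0.4
tcp to red 26.1 [-0.3 -0.1  0. ] 8.85
```

The stop has clicked in: pin to TCP jumped by 5 mm, the force is zero, and the stop stays put as the hand moves on. Next I back off, rise, and go over the pin.

Request:
carry_out(series=[[0,0,0,-0.06,0,0,1],[0,0,0,-0.1,0,0,1],[0,0,0,-0.1,0,-0.15,1],[0,0,0,-0.1,0,-0.28,1],[0,0,0,-0.1,0,-0.28,1],[0,0,0,0.0,0,-0.28,1],[0,0,0,0.099,0,-0.28,1],[0,0,0,0.099,0,-0.28,1]])

```text
clock: 9.85
eef_pos: [557.5, -87.4, 130.1]
tcp_rot: [-3.14, -0.001, 1.819]
contact_force: [0.5, 0.2, 0.4]
opening: -0.003
grasp_force: 0.0
```

```bash
python3 - <<'E'
from h import *
a=r.grab_frame('side');S=r.sense();print(S['eef_pos'],S['contact_force'],proj('side',[S['eef_pos'],[558.2,-87.7,110]]))
cv2.imwrite('pics/c4.png',cv2.resize(a[220:320,280:400],(720,600),interpolation=2)[:,:,::-1])
E
```

```text
[558.09765749 -88.14560296 130.31609779] [ 0.21441535  0.50569652 -0.27522106] [[323.06615847 240.40705644]
 [322.78393268 248.5125238 ]]
```

View pics/c4.png

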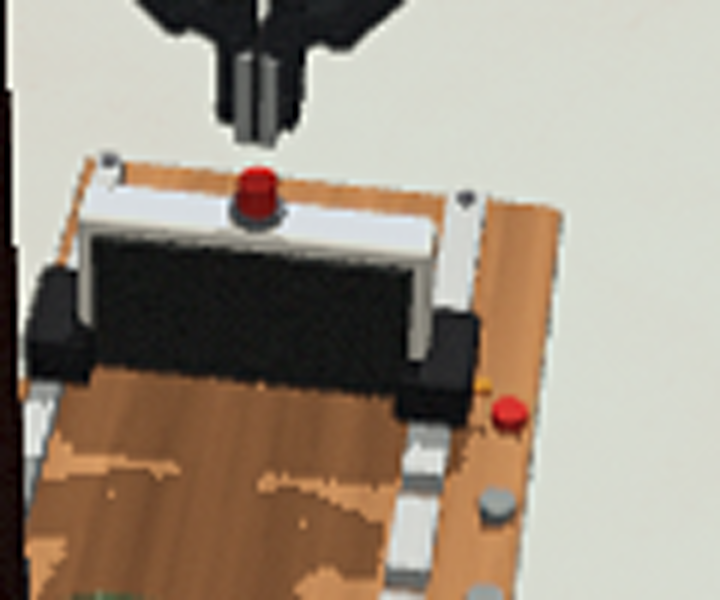

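The picture shows the pointer (483,384) beside the red button (510,413), allowing for its greater height. The fingertips (256,142) are right over the pin (258,172). Next I press.

Request:
carry_out(series=[[0,0,0,0,0,0.04,1],[0,0,0,0,0,0.072,1],[0,0,0,0,0,0.08,1],[0,0,0,0,0,0.088,1],[0,0,0,0,0,0.096,1],[0,0,0,0,0,0.104,1],[0,0,0,0,0,0.112,1],[0,0,0,0,0,0.112,1]])

```text
clock: 10.9
eef_pos: [558.7, -88.0, 102.9]
tcp_rot: [3.141, 0.0, 1.817]
contact_force: [-0.5, -0.0, 0.2]
opening: -0.003
grasp_force: 0.0
```

Request:
carry_out(series=[[0,0,0,0,0,0.004,1],[0,0,0,0,0,0.008,1],[0,0,0,0,0,0.01,1],[0,0,0,0,0,0.01,1]])

```text
clock: 11.4
eef_pos: [558.8, -88.0, 100.6]
tcp_rot: [3.141, 0.0, 1.818]
contact_force: [0.8, 1.2, 2.8]
opening: -0.0
grasp_force: 1.5
```

Request:
carry_out(series=[[0,0,0,0,0,0.003,1],[0,0,0,0,0,0.005,1],[0,0,0,0,0,0.005,1]])

```text
clock: 11.78
eef_pos: [558.8, -88.0, 100.0]
tcp_rot: [3.141, 0.0, 1.817]
contact_force: [-1.8, 0.9, 10.1]
opening: -0.001
grasp_force: 5.0
```

Request:
carry_out(series=[[0,0,0,0,0,0.002,1],[0,0,0,0,0,0.003,1],[0,0,0,0,0,0.003,1]])

```text
clock: 12.15
eef_pos: [558.9, -88.1, 99.9]
tcp_rot: [3.141, 0.0, 1.818]
contact_force: [-3.8, 2.5, 17.1]
opening: -0.003
grasp_force: 8.6
```

The force rises to 17 N with no further travel at z = 100, so the pin is at its hard stop. I retreat straight up and then away.

Request:
carry_out(series=[[0,0,0,0,0,-0.02,1],[0,0,0,0,0,-0.15,1],[0,0,0,0,0,-0.35,1],[0,0,0,-0.2,0,-0.5,1],[0,0,0,-0.4,0,-0.5,1],[0,0,0,-0.6,0,-0.5,1],[0,0,0,-0.8,0,-0.5,1],[0,0,0,-0.8,0,-0.5,1]])

```text
clock: 13.15
eef_pos: [607.2, -285.2, 222.6]
tcp_rot: [-3.141, 0.0, 1.814]
contact_force: [-0.1, 0.3, 0.1]
opening: 0.002
grasp_force: 0.0
```

```bash
python3 - <<'E'
from h import *
a=r.grab_frame('side');b=r.grab_frame('top');S=r.sense();print(S['eef_pos'],S['contact_force'])
o=np.zeros((600,800,3),'uint8')
o[:,:400]=cv2.resize(a[200:360,275:382],(400,600));o[:,400:]=cv2.resize(b[190:350,230:337],(400,600))
cv2.imwrite('pics/c5.png',o[:,:,::-1])
E
```

```text
[ 606.57740337 -282.05825775  222.63916572] [ 0.15249883  0.57042141 -0.38854485]
```

View pics/c5.png

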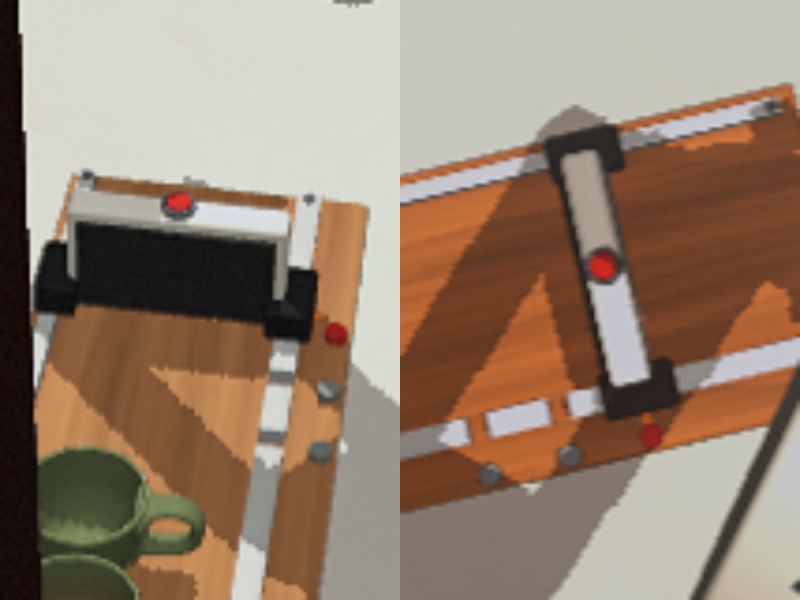

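The pin is down, nearly flush with its collar at (178,205). The pointer (648,415) is in line with the red button (651,435), the cups have not moved, and the hand is clear.

```bash
python3 -c "
from rig import r
print(r.sign_off())"
```

```text
the job is handed in; nothing more can be done
None
```

The stop is clicked into the red-marked notch, the lock pin is pressed fully down, the cups look undisturbed and the hand is clear; the job is handed in (about 13 s on the robot's clock), with no verdict returned.

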